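# Lay the blue dowel tote down on the bench shelf

### The arm

A 6-joint arm with a two-finger parallel gripper is mounted at the origin on the work surface. World frame = base frame: x ahead of the robot, y to its left, z up, the work surface at z = 0. Lengths are in mm, angles in rad, forces in N, time in s.
With the tool pointing down it reaches from about 350 to 875 mm from the base axis. Payload 4.2 kg.
Tool frame: the origin (TCP) lies midway between the tips of the shut fingers; the grasp point (between the pads) lies 19 mm behind it; z points along the fingers, y is the line along which they close (so a half turn about z gives the same grasp; the last joint's range is limited). The gripper opens to 85 mm and grips with 20 to 120 N. Pads are 22 mm wide; open, the fingers measure 114 mm over their backs; the gripper's body (76 mm by 85 mm) begins 54 mm behind the grasp point. The pads swing forward as they close: fully open they stand 13 mm farther back than shut.
Start: joints at [1.577, 0.385, 0.008, 0, -1.194, -0.259], TCP at [156.291, 605.122, 192.812] pointing down, gripper open.
Joint ranges: [-3.14, 3.14], [-1.21, 2.06], [-1.07, 1.41], [-3.16, 2.05], [-2.99, -0.16], [-3.1, 3.1]. Speed limits (rad/s): [2.79, 2.79, 3.14, 3.14, 3.14, 3.14].

### API

Orientations are given as a unit quaternion [x, y, z, w].
In Python, from bench import arm gives the robot as it stands. The module is installed in compiled form; this text tells all that it offers.
- The arm moves only by the shell command python3 -m handwheel 'ROWS' [OPENING]. ROWS is JSON, a list of rows, each an object of numbers: "x", "y", "z": the shift along the world's x, y, z each as a share of 20 cm, from -1 to 1; "ax", "ay", "az": the turn, a rotation vector about the world's x, y, z each as a share of 90 degrees, from -1 to 1. In form: [{"x": .., "y": .., "z": .., "ax": .., "ay": .., "az": ..}, ...]. A call has exactly 8 rows; each row shifts and turns the commanded pose from where the row before left it; what a row does not reach is not made up. A row lasts 1/10 s, in which the tool goes at most 50 mm and 8.59 degrees, less where a joint would pass 70% of its speed; a pose out of reach is approached as far as the arm can. A call with a number of a shift or a turn outside -1 to 1 is refused whole. A call with a gripper value outside its range is refused whole. OPENING is the opening, from -1 (shut) to 1 (fully open), set as the call begins (- or left out, the last holds). The fingers move at their own pace and stop on an object; the grip force is fixed at half the most. Time passes only in rows, so rows that do not move let the fingers close, or fill a call up. It gives the time, the measured TCP pose, the force, the opening and the grip force at its end, in the units of the state.
- arm.read_state(): the state, without advancing time (a new reading comes with each control period).
- arm.get_image(name): name is "scene" or "side" or "wrist"; returns the picture (480x640x3 uint8, red, green, blue); there is no depth.
- arm.camera_params(name): a dict with "K" (3x3 intrinsics, pixels), "k1" (the pictures are not rectified: a ray, as slopes to the right and down, at radius r is drawn at 1 + k1 r^2 times it, then the intrinsics apply), "position" and "orientation" of the camera in the world. Camera axes: x right, y down, z forward; pixel columns grow to the right and rows downward; lengths in mm; the calibration is good to about 2 mm. A picture is of the moment at which its call begins: read the wrist's pose just before it. camera_params takes no time and is no camera call; for the wrist camera it gives the pose at the moment of the call.
- arm.job_done(): hands the job in; it is judged then, once.
The state is a dict: "clock": time; "joints": joint angles; "joint_vel": joint speeds; "joint_efforts": joint torques, N m; "position": TCP position; "ee_rot": TCP orientation; "contact_force": force on the tool from outside, world axes, zero at the start; "wrist_torque": the same for the moment, N m; "gripper_width": finger opening in mm; "grasp_force": force on a finger pad.
Only numpy, scipy, OpenCV 4.12 (cv2) and the standard library are available. Lean on these libraries where they do the work, as an engineer would, in place of code of your own. Each camera call takes 0.05 s, during which the arm holds its last target. There are 200 camera calls.

### The job

Lay the tall blue tote of dowels down on the low plywood shelf in two goes: tip it over towards the shelf until it leans on the shelf's front edge with its foot still on the bench, and let go of it there. Then take hold of it below its middle, raise its foot and finish the tip, so that it lies flat on the shelf, straight in from the front edge and with its whole length on the board; let go. Lower it onto the edge rather than letting it fall, and leave the orange tote and the glue bottle where they stand.

Things in the scene. Friction and masses are not known exactly. Their poses are not given: they have to be found in the camera images.
- blue_tote_center (a point): Centre of the tall blue tote, an open-topped plastic box full of dowels: 40 (its x) by 46 (y) by 220 mm tall (z, foot to mouth); point on its axis 110 mm above the foot. 0.3 to 0.55 kg. Starts upright on the bench, x axis pointing squarely at the shelf, +x face 110 to 120 mm short of the shelf edge. It does not slide easily: it pivots on its foot edge and stays leaning on the shelf edge.
- shelf_edge (a point): Middle of the top front edge of the low fixed plywood shelf, on its top surface 80 mm above the bench, at the edge nearest the robot. The board is 300 mm deep (x, horizontally inward from this edge) by 460 mm wide (y, along the edge to the left), flat and empty; z is up. Turned by up to 0.2 rad.
- orange_tote_center (a point): Centre of the orange tote, a bystander: the same size and shape as the blue one, upright in front of the shelf 180 mm to one side of it (either side). Leave it standing.
- glue_center (a point): Centre (half-way up) of the white glue bottle with a yellow cap, a bystander 56 mm across and 150 mm tall, upright on the bench 170 mm or more to the left of the nearest tote. Leave it standing.
Things that resemble listed ones, but are neither listed nor needed, are in the scene too. Of the things that look like the part that bears blue_tote_center, the largest one is meant.

How it is judged (in metres and radians):
On the way, in this order (a step that is already met when the one before it is completed fails the run):
1. the blue tote leans on the shelf's front edge, let go, its foot still down on the bench (angle between blue_tote_center's own z axis and vertical between 0.7 and 1.25 rad and contact force between blue_tote and shelf above 0.2 N and contact force between blue_tote and the fingers below 0.1 N and height (world z) of blue_tote_center below 0.1 m and angular speed of blue_tote below 0.2 rad/s), for 0.3 s.
2. the leaning blue tote is held again, below its middle (contact force between blue_tote and the fingers above 1 N and z of the grasp point in the frame of blue_tote_center below 0 m and angle between blue_tote_center's own z axis and vertical below 1.4 rad), for 0.2 s.
At the end, for the whole second after the job is handed in: The blue tote lies flat (within 7 degrees) and still on the board, centre 95 to 205 mm in from the front edge (no end overhanging by over 15 mm), within 200 mm of the shelf's middle sideways and 8 to 32 mm above the board, its length square to the edge within 14 degrees (angle between blue_tote_center's own z axis and vertical between 1.44 and 1.7 rad and x of blue_tote_center in the frame of shelf_edge between 0.095 and 0.205 m and y of blue_tote_center in the frame of shelf_edge between -0.2 and 0.2 m and z of blue_tote_center in the frame of shelf_edge between 0.008 and 0.032 m and angle between the z axis of blue_tote_center and the x axis of shelf_edge, either way round below 0.25 rad and linear speed of blue_tote below 0.01 m/s); the robot touches nothing.
It fails at once if the blue tote is let fall towards the edge (it turns faster than 4.5 rad/s while tilted less than 1 rad) (angular speed of blue_tote above 4.5 rad/s and angle between blue_tote_center's own z axis and vertical below 1 rad).
It fails at once if the orange tote is moved by more than 30 mm or knocked over (distance of orange_tote_center from where it was at the start of the episode above 0.03 m or angle between orange_tote_center's own z axis and vertical above 0.3 rad).
It fails at once if the glue bottle is moved by more than 30 mm (distance of glue_center from where it was at the start of the episode above 0.03 m).
It also fails if it takes over 48 s, if anything falls off the work surface, if the arm or the gripper's body presses on something with over 40 N, if the wrist force passes 120 N, or if a joint passes its speed limit or range.

## Working session

There is one attempt and no reset: what is moved stays moved. The work goes in short steps, Python scripts to look and compute and a shell command to move; the robot and the scene stay as the last step left them, time stands still between calls to the robot, and variables do not carry over. Pictures are saved under pics/ and viewed, at most 10 in all, crops included, and the job is handed in when it is done.

```bash
mkdir -p pics; python3 - <<'E'
from bench import arm
import cv2
print(arm.read_state())
for n in("scene","side"):
    im=arm.get_image(n); cv2.imwrite(f"pics/{n}0.png",im[:,:,::-1]); print(n,arm.camera_params(n))
E
```

```text
{'clock': 0.0, 'joints': array([ 1.57657872e+00,  3.85572977e-01,  6.62972760e-03, -5.00436627e-04,
       -1.19397798e+00, -2.58600045e-01]), 'joint_vel': array([-0.00138508, -0.00048373, -0.00046576,  0.00139119, -0.00136707,
       -0.00227737]), 'joint_efforts': array([-2.16706330e-04, -3.92284262e+01,  1.88404620e+01,  4.18630511e+00,
       -4.53413857e-03,  5.67448126e-06]), 'position': array([156.15072012, 604.49822556, 191.71306248]), 'ee_rot': array([ 9.92008808e-01, -1.26163949e-01, -9.04980699e-05,  1.08383486e-03]), 'contact_force': array([-0.64847227,  0.40949955,  0.20960248]), 'wrist_torque': array([-0.00518955,  0.01558705, -0.02643329]), 'grasp_force': 0.0, 'gripper_width': 85.55281572313623}
scene {'K': array([[509.31761102,   0.        , 313.72360249],
       [  0.        , 509.31761102, 240.09151105],
       [  0.        ,   0.        ,   1.        ]]), 'k1': -0.032742715529476364, 'position': array([832.4875276 , 338.46878064, 715.37494398]), 'orientation': array([ 0.42817697,  0.85796568, -0.25416465, -0.12633172])}
side {'K': array([[551.1168044 ,   0.        , 309.91496734],
       [  0.        , 551.1168044 , 243.84479283],
       [  0.        ,   0.        ,   1.        ]]), 'k1': -0.07032342642497787, 'position': array([ 383.54150628, -385.09468728,  706.95500913]), 'orientation': array([ 0.93355883, -0.12336855,  0.03702582, -0.33448049])}
```

View pics/scene0.png

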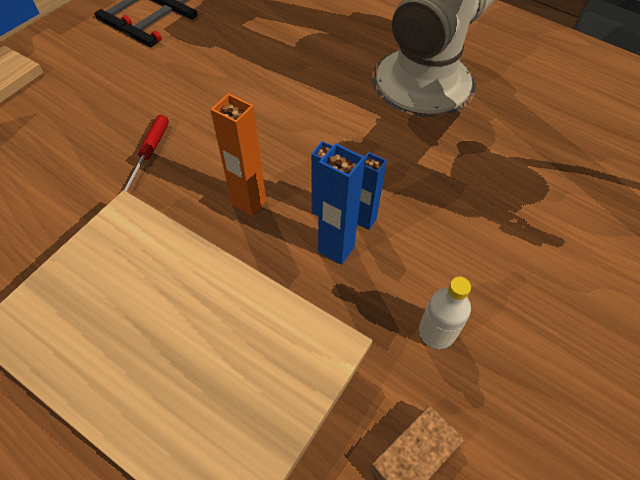

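View pics/side0.png

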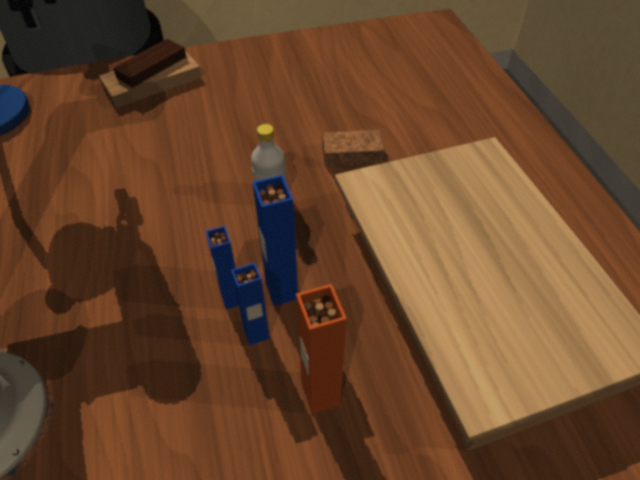

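The blue candidates are the tall one at scene (342,160) / side (274,192), and two shorter look-alikes at scene (322,152) / side (247,275) and scene (374,162) / side (219,238). I choose the tall, front one. The orange tote is at scene (233,107), the glue bottle at (459,288), and the board's front edge runs from (125,193) to (370,342). Next I'll measure these and check the choice in a close crop.

```bash
cat > h.py <<'E'
import numpy as np, cv2
from scipy.spatial.transform import Rotation as R
from bench import arm
def ray(c,uv):
    K=np.array(c["K"]);d=np.array([(uv[0]-K[0,2])/K[0,0],(uv[1]-K[1,2])/K[1,1]])
    s=d.copy()
    for _ in range(10): s=d/(1+c["k1"]*(s@s))
    return R.from_quat(c["orientation"]).apply([s[0],s[1],1])
def onz(c,uv,z):
    r=ray(c,uv);p=np.array(c["position"]);return p+r*(z-p[2])/r[2]
def two(c1,u1,c2,u2):
    r1,r2=ray(c1,u1),ray(c2,u2);p1,p2=map(np.array,(c1["position"],c2["position"]))
    t=np.linalg.lstsq(np.c_[r1,-r2],p2-p1,rcond=None)[0];a,b=p1+r1*t[0],p2+r2*t[1]
    return (a+b)/2,np.linalg.norm(a-b)
E
python3 - <<'E'
from h import *
np.set_printoptions(precision=1,suppress=True)
for n in("scene","side"):
    im=cv2.imread(f"pics/{n}0.png");c=arm.camera_params(n);h=cv2.cvtColor(im,cv2.COLOR_BGR2HSV)
    print(n)
    for nm,lo,hi,z in(("blue",(105,150,50),(125,255,255),220),("orange",(5,215,90) if n=="scene" else (3,215,70),(15,255,255),220),("yellow",(22,160,120),(32,255,255),150)):
        m=cv2.inRange(h,lo,hi)
        k,l,s,ce=cv2.connectedComponentsWithStats(m)
        for i in range(1,k):
            if s[i,4]>(60 if nm=="yellow" else 500):
                cs,_=cv2.findContours((l==i).astype(np.uint8),cv2.RETR_CCOMP,cv2.CHAIN_APPROX_NONE)
                print(nm,s[i],ce[i],onz(c,ce[i],z))
                hs=_[0]
                for j,q in enumerate(cs):
                    if hs[j][3]>=0 and cv2.contourArea(q)>40:
                        M=cv2.moments(q);u=(M['m10']/M['m00'],M['m01']/M['m00']);print("  hole",np.array(u),cv2.contourArea(q),onz(c,u,212))
    g=cv2.GaussianBlur(im,(5,5),0); h=cv2.cvtColor(g,cv2.COLOR_BGR2HSV)
    for p in ((200,330),(300,100)) if n=="scene" else ((480,260),(440,60)): print("hsv",p,h[p[1],p[0]])
im=cv2.imread("pics/scene0.png")[130:275,290:400];im2=cv2.imread("pics/side0.png")[165:355,195:355]
a=cv2.resize(im,None,fx=4,fy=4,interpolation=2)[:580,:];b=cv2.resize(im2,None,fx=2.2,fy=2.2)
o=np.zeros((590,800,3),np.uint8);o[:a.shape[0],:a.shape[1]]=a;o[:b.shape[0],445:445+b.shape[1]]=b[:,:355];cv2.imwrite("pics/c1.png",o)
E
```

```text
scene
blue [  0   0  39  36 924] [15.1 13.2] [ 514.6 -527.8  220. ]
blue [ 312  141   75  123 5190] [344.  198.2] [504.7 137.6 220. ]
  hole [331.3 214.9] 426.0 [529.7 136.8 212. ]
  hole [365.5 196.3] 176.0 [480.9 154.2 212. ]
  hole [372.7 163.5] 153.5 [430.2 131.6 212. ]
  hole [341.1 163.3] 374.5 [454.7  98.4 212. ]
  hole [322.5 151.2] 111.0 [452.1  66.2 212. ]
orange [ 211   94   55  121 2975] [240.3 149.8] [521.1 -17.2 220. ]
  hole [232.1 163.3] 367.5 [540.3 -15.7 212. ]
  hole [231.6 110. ] 295.5 [466.2 -83.6 212. ]
yellow [450 277  21  23 323] [460.5 286.5] [484.6 306.1 150. ]
hsv (200, 330) [ 17 131 197]
hsv (300, 100) [ 13 172 147]
side
blue [  0  86  26  40 756] [ 10.1 103.3] [111.7 388.7 220. ]
blue [ 254  176   43  126 2972] [278.8 236.9] [446.9  21.9 220. ]
  hole [272.3 193.5] 474.5 [455.8 100.3 212. ]
blue [ 210  238   59  106 2247] [239.7 290.4] [390.  -40.1 220. ]
  hole [254.1 311.5] 294.0 [400.  -65.1 212. ]
  hole [246.1 276.4] 259.5 [400.3 -17.7 212. ]
yellow [257 124  16  11 132] [264.5 129.3] [483.2 303.9 150. ]
hsv (480, 260) [ 16 127 183]
hsv (440, 60) [ 11 171 118]
```

View pics/c1.png

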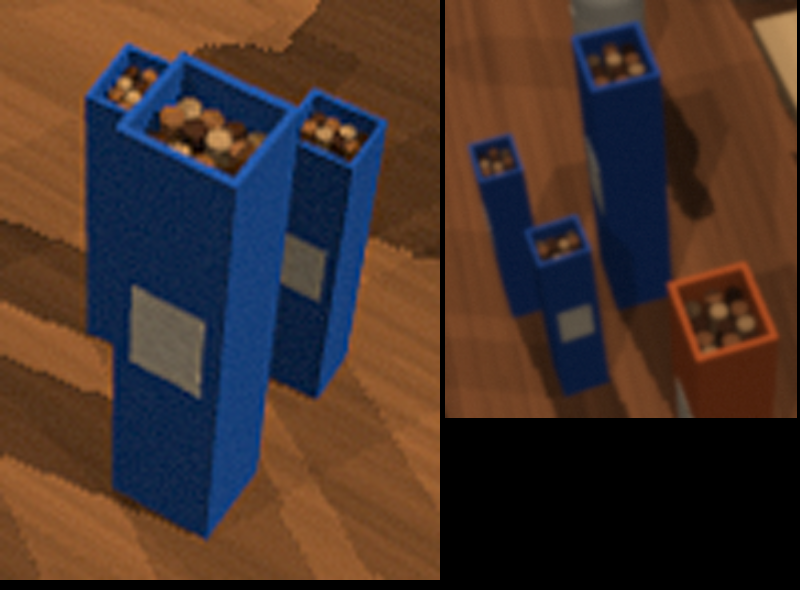

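The crop shows that the tall tote is clearly larger than the two look-alikes. Its rim corners in scene are about (320,162), (336,144), (364,156) and (349,176). Its bottom corner is at (342,264).

```bash
python3 - <<'E'
from h import *
np.set_printoptions(precision=1,suppress=True)
S,D=arm.camera_params("scene"),arm.camera_params("side")
a=np.array([onz(S,u,220) for u in((320,162),(335.7,143.7),(364.5,156.2),(349.2,176.2))])
b=np.array([onz(D,u,220) for u in((254,182.3),(283.6,176.4),(291.8,203.6),(260,208.2))])
for q in(a,b):
    print(q[:,:2].tolist(),q.mean(0),np.linalg.norm(q-np.roll(q,-1,0),axis=1))
print("foot corners z0", [onz(S,u,0) for u in((341.7,264),(318.3,252.5),(355,247))])
for n,c in(("scene",S),("side",D)):
    im=cv2.imread(f"pics/{n}0.png");h=cv2.cvtColor(cv2.GaussianBlur(im,(7,7),0),cv2.COLOR_BGR2HSV)
    m=cv2.inRange(h,(10,80,155 if n=="scene" else 148),(25,150,255))
    cs,_=cv2.findContours(m,cv2.RETR_EXTERNAL,cv2.CHAIN_APPROX_NONE);q=cv2.convexHull(max(cs,key=cv2.contourArea))
    p=cv2.approxPolyDP(q,8,True)[:,0]
    for u in p: print(n,u,onz(c,u,80))
print(arm.camera_params("wrist"))
E
```

```text
[[475.24864917786715, 79.13263675942898], [436.9642870153985, 76.59700527573932], [432.435523870331, 119.38934881471167], [472.16845839600313, 122.77315030659815]] [454.2  99.5 220. ] [38.4 43.  39.9 43.7]
[[436.59696906500517, 118.1485527349829], [475.0375531897074, 118.48345698054163], [473.9184188509048, 69.35320825357024], [435.0331927671022, 72.2362172088329]] [455.1  94.6 220. ] [38.4 49.1 39.  45.9]
foot corners z0 [array([471.7, 123. ,   0. ]), array([477. ,  79.5,   0. ]), array([431.8, 121.8,   0. ])]
scene [  0 302] [ 849.  -198.1   80. ]
scene [126 190] [ 607.4 -207.    80. ]
scene [371 343] [587.2 247.5  80. ]
scene [285 479] [784.1 260.2  80. ]
scene [135 479] [888.8 122.8  80. ]
scene [  0 364] [ 902.5 -120.7   80. ]
side [493 137] [878.9 263.   80. ]
side [639 314] [ 904.5 -123.3   80. ]
side [639 372] [ 852.2 -197.6   80. ]
side [469 434] [ 611.2 -209.7   80. ]
side [337 176] [585.8 240.7  80. ]
{'K': array([[414.8,   0. , 316. ],
       [  0. , 414.8, 233.9],
       [  0. ,   0. ,   1. ]]), 'k1': -0.08979884833961352, 'position': array([237.8, 584.1, 372.9]), 'orientation': array([-0.6,  0.8,  0.1, -0.1])}
```

```bash
python3 -m handwheel '[{"z":0.25},{"z":0.25},{"z":0.1,"x":0.1,"y":-0.2,"az":0.04},{"x":0.1,"y":-0.22,"az":0.04},{"x":0.1,"y":-0.22,"az":0.04},{"x":0.1,"y":-0.22,"az":0.04},{"x":0.1,"y":-0.22,"az":0.035},{"x":0.1,"y":-0.22}]' 1
python3 - <<'E'
from h import *
np.set_printoptions(precision=1,suppress=True)
S,D=arm.camera_params("scene"),arm.camera_params("side")
for a,b in(((322,153),(247,275)),((374,163),(219,239)),((341.5,160.5),(273,193)),((232.5,107),(321,308))): print(two(S,a,D,b))
E
```

```text
(array([404.8,  32.4, 146.1]), np.float64(1.8379838216330346))
(array([377.1, 104.3, 145. ]), np.float64(4.594540227573313))
(array([455.3,  97.7, 216.5]), np.float64(2.6229291932197714))
(array([467. , -82.2, 218.1]), np.float64(3.5133581671852667))invalid input at $[0]: expected keys x, y, z, ax, ay, az
```

```bash
python3 -m handwheel '[{"x":0,"y":0,"z":0.25,"ax":0,"ay":0,"az":0},{"x":0,"y":0,"z":0.25,"ax":0,"ay":0,"az":0},{"x":0.1,"y":-0.2,"z":0.1,"ax":0,"ay":0,"az":0.04},{"x":0.1,"y":-0.22,"z":0,"ax":0,"ay":0,"az":0.04},{"x":0.1,"y":-0.22,"z":0,"ax":0,"ay":0,"az":0.04},{"x":0.1,"y":-0.22,"z":0,"ax":0,"ay":0,"az":0.04},{"x":0.1,"y":-0.22,"z":0,"ax":0,"ay":0,"az":0.035},{"x":0.1,"y":-0.22,"z":0,"ax":0,"ay":0,"az":0}]' 1
```

```text
clock: 0.9
position: [276.5, 343.0, 312.5]
ee_rot: [1.0, 0.027, -0.0, 0.0]
contact_force: [0.6, 0.5, 0.3]
gripper_width: 85.2
grasp_force: 0.0
```

```bash
python3 -m handwheel '[{"x":0.1,"y":-0.175,"z":0,"ax":0.003,"ay":-0.055,"az":0},{"x":0.1,"y":-0.175,"z":-0.05,"ax":0.003,"ay":-0.055,"az":0},{"x":0.1,"y":-0.175,"z":-0.05,"ax":0.003,"ay":-0.055,"az":0},{"x":0.1,"y":-0.175,"z":-0.06,"ax":0.003,"ay":-0.055,"az":0},{"x":0.1,"y":-0.175,"z":-0.06,"ax":0.003,"ay":-0.055,"az":0},{"x":0.1,"y":-0.175,"z":-0.06,"ax":0.003,"ay":-0.055,"az":0},{"x":0.09,"y":-0.175,"z":-0.06,"ax":0.003,"ay":-0.055,"az":0},{"x":0,"y":0,"z":0,"ax":0,"ay":0,"az":0}]' 1
python3 - <<'E'
from h import *
s=arm.read_state();print(s['position'],s['joints'],R.from_quat(s['ee_rot']).as_matrix().round(3))
cv2.imwrite("pics/w1.png",arm.get_image("wrist")[:,:,::-1])
E
```

```text
clock: 1.7
position: [409.6, 88.2, 235.7]
ee_rot: [0.956, 0.021, 0.293, -0.001]
contact_force: [-0.0, -1.0, -0.4]
gripper_width: 85.3
grasp_force: 0.0
[409.59386967  88.19888985 235.68571258] [ 0.85140036 -0.34395773 -1.02925615  0.79918844 -0.61254376  0.15869923] [[ 0.827  0.041  0.56 ]
 [ 0.04  -0.999  0.014]
 [ 0.56   0.011 -0.828]]
```

View pics/w1.png

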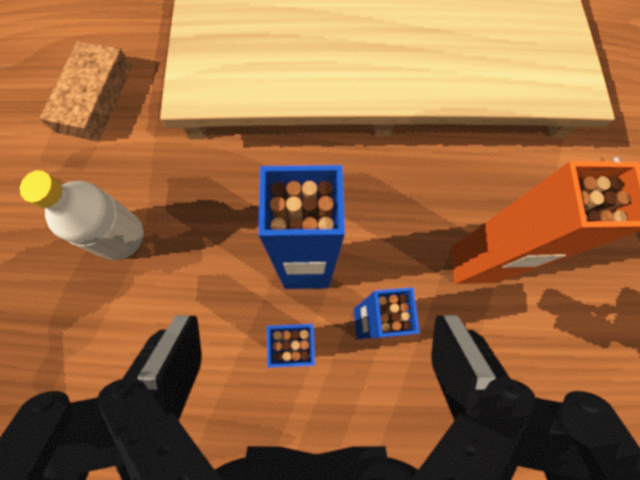

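The wrist view shows the tall tote's mouth at (302,201), slightly left of the finger midline at about x=315. That agrees with a 10 mm offset in y. I'll correct it and go in.

```bash
python3 -m handwheel '[{"x":0,"y":0.05,"z":0,"ax":0,"ay":0,"az":0.005},{"x":0.056,"y":0,"z":-0.071,"ax":0,"ay":0,"az":0},{"x":0.056,"y":0,"z":-0.071,"ax":0,"ay":0,"az":0},{"x":0.056,"y":0,"z":-0.071,"ax":0,"ay":0,"az":0},{"x":0.056,"y":0,"z":-0.071,"ax":0,"ay":0,"az":0},{"x":0.056,"y":0,"z":-0.071,"ax":0,"ay":0,"az":0},{"x":0,"y":0,"z":0,"ax":0,"ay":0,"az":0},{"x":0,"y":0,"z":0,"ax":0,"ay":0,"az":0}]' 1
python3 - <<'E'
from h import *
s=arm.read_state();print(s['position'],s['joints'],R.from_quat(s['ee_rot']).as_matrix().round(3))
cv2.imwrite("pics/w2.png",arm.get_image("wrist")[:,:,::-1])
E
```

```text
clock: 2.55
position: [477.3, 114.3, 188.4]
ee_rot: [0.956, 0.03, 0.291, -0.009]
contact_force: [-0.9, -0.0, 0.5]
gripper_width: 85.4
grasp_force: 0.0
[477.27473589 114.32052068 188.41352898] [ 0.49580727 -0.1158053  -1.06474376  1.26689952 -0.24781435 -0.05384717] [[ 0.829  0.062  0.556]
 [ 0.052 -0.998  0.034]
 [ 0.557  0.    -0.831]]
```

View pics/w2.png

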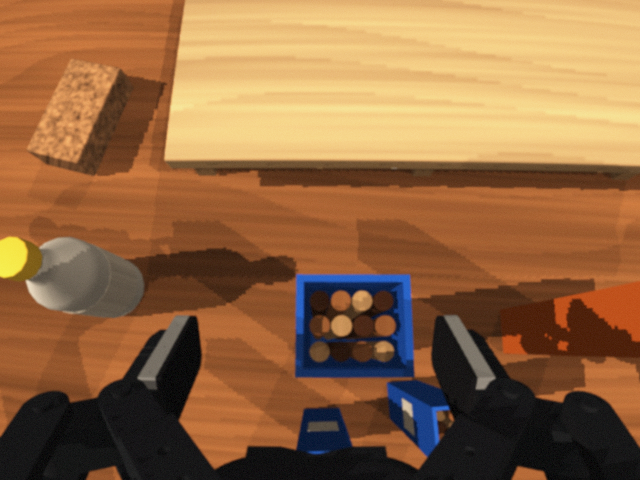

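The arm drifted because it is near the elbow limit and the wrist singularity: y is 114, z is 188, and the mouth sits at (354,325), right of the midline. I'll back off and use a steeper tool.

```bash
python3 -m handwheel '[{"x":-0.1,"y":-0.02,"z":0.15,"ax":0,"ay":0,"az":0},{"x":0,"y":-0.03,"z":0.1,"ax":0,"ay":0,"az":0},{"x":0,"y":-0.03,"z":0,"ax":-0.003,"ay":0.06,"az":0},{"x":0,"y":0,"z":0,"ax":-0.003,"ay":0.06,"az":0},{"x":0,"y":0,"z":0,"ax":-0.003,"ay":0.06,"az":0},{"x":0,"y":0,"z":0,"ax":-0.003,"ay":0.06,"az":0},{"x":0,"y":0,"z":0,"ax":0,"ay":0,"az":0},{"x":0,"y":0,"z":0,"ax":0,"ay":0,"az":0}]' 1
cat > st.py <<'E'
from h import *
np.set_printoptions(precision=3,suppress=True)
s=arm.read_state();print(s['joints'],s['contact_force']);print(R.from_quat(s['ee_rot']).as_matrix())
E
python3 st.py
```

```text
clock: 3.4
position: [470.0, 96.9, 232.3]
ee_rot: [0.991, 0.028, 0.127, -0.0]
contact_force: [-0.6, -0.5, 0.4]
gripper_width: 85.3
grasp_force: 0.0
[ 0.647 -0.043 -0.521  0.19  -0.891  0.875] [-0.629 -0.459  0.364]
[[ 0.966  0.055  0.253]
 [ 0.055 -0.998  0.007]
 [ 0.253  0.007 -0.968]]
```

```bash
python3 -m handwheel '[{"x":-0.05,"y":0.005,"z":0,"ax":0,"ay":0,"az":0},{"x":0,"y":0,"z":-0.07,"ax":0,"ay":0,"az":0},{"x":0,"y":0,"z":-0.07,"ax":0,"ay":0,"az":0},{"x":0,"y":0,"z":-0.07,"ax":0,"ay":0,"az":0},{"x":0,"y":0,"z":-0.07,"ax":0,"ay":0,"az":0},{"x":0,"y":0,"z":-0.07,"ax":0,"ay":0,"az":0},{"x":0,"y":0,"z":0,"ax":0,"ay":0,"az":0},{"x":0,"y":0,"z":0,"ax":0,"ay":0,"az":0}]' 1
python3 st.py
```

```text
clock: 4.2
position: [459.3, 96.4, 162.4]
ee_rot: [0.991, 0.028, 0.127, 0.0]
contact_force: [0.3, -0.0, 1.5]
gripper_width: 84.9
grasp_force: 0.0
[ 0.661  0.006 -0.679  0.237 -0.693  0.798] [ 0.306 -0.007  1.487]
[[ 0.966  0.055  0.252]
 [ 0.055 -0.998  0.006]
 [ 0.252  0.008 -0.968]]
```

```bash
python3 -m handwheel '[{"x":0,"y":0,"z":0,"ax":0,"ay":0,"az":0},{"x":0,"y":0,"z":0,"ax":0,"ay":0,"az":0},{"x":0,"y":0,"z":0,"ax":0,"ay":0,"az":0},{"x":0,"y":0,"z":0,"ax":0,"ay":0,"az":0},{"x":0,"y":0,"z":0,"ax":0,"ay":0,"az":0},{"x":0,"y":0,"z":0,"ax":0,"ay":0,"az":0},{"x":0,"y":0,"z":0,"ax":0,"ay":0,"az":0},{"x":0,"y":0,"z":0,"ax":0,"ay":0,"az":0}]' -1
python3 - <<'E'
import numpy as np
P=np.array([474.7,0.]);r0=np.array([459.3,162.4])-P
prev=r0
for d in range(0,61,4):
    t=np.radians(d);r=np.array([r0[0]*np.cos(t)+r0[1]*np.sin(t),-r0[0]*np.sin(t)+r0[1]*np.cos(t)])
    print(d,(r+P).round(1),((r-prev)/200).round(3));prev=r
E
```

```text
clock: 5.0
position: [461.4, 97.3, 163.2]
ee_rot: [0.991, 0.027, 0.128, -0.0]
contact_force: [0.7, 1.0, 5.0]
gripper_width: 44.9
grasp_force: 64.4
0 [459.3 162.4] [0. 0.]
4 [470.7 163.1] [0.057 0.003]
8 [482.1 163. ] [ 0.057 -0.001]
12 [493.4 162.1] [ 0.057 -0.005]
16 [504.7 160.4] [ 0.056 -0.008]
20 [515.8 157.9] [ 0.056 -0.012]
24 [526.7 154.6] [ 0.055 -0.016]
28 [537.3 150.6] [ 0.053 -0.02 ]
32 [547.7 145.9] [ 0.052 -0.024]
36 [557.7 140.4] [ 0.05  -0.027]
40 [567.3 134.3] [ 0.048 -0.031]
44 [576.4 127.5] [ 0.046 -0.034]
48 [585.1 120.1] [ 0.043 -0.037]
52 [593.2 112.1] [ 0.041 -0.04 ]
56 [600.7 103.6] [ 0.038 -0.043]
60 [607.6  94.5] [ 0.035 -0.045]
```

```bash
python3 -m handwheel '[{"x":0.057,"y":0.003,"z":0.004,"ax":-0.002,"ay":0.0444,"az":0},{"x":0.057,"y":0.003,"z":0,"ax":-0.002,"ay":0.0444,"az":0},{"x":0.057,"y":0.003,"z":-0.005,"ax":-0.002,"ay":0.0444,"az":0},{"x":0.056,"y":0.003,"z":-0.008,"ax":-0.002,"ay":0.0444,"az":0},{"x":0.056,"y":0.003,"z":-0.012,"ax":-0.002,"ay":0.0444,"az":0},{"x":0.055,"y":0.003,"z":-0.016,"ax":-0.002,"ay":0.0444,"az":0},{"x":0.053,"y":0.003,"z":-0.02,"ax":-0.002,"ay":0.0444,"az":0},{"x":0.052,"y":0.003,"z":-0.024,"ax":-0.002,"ay":0.0444,"az":0}]' -1
python3 st.py
```

```text
clock: 5.8
position: [549.3, 100.9, 145.4]
ee_rot: [0.988, 0.028, -0.153, 0.006]
contact_force: [1.5, -0.2, 0.7]
gripper_width: 44.5
grasp_force: 64.0
[ 0.407  0.489  0.051 -0.103 -1.425  1.25 ] [ 1.535 -0.243  0.711]
[[ 0.952  0.057 -0.302]
 [ 0.053 -0.998 -0.02 ]
 [-0.303  0.003 -0.953]]
```

```bash
python3 -m handwheel '[{"x":0.05,"y":0.003,"z":-0.027,"ax":-0.002,"ay":0.0444,"az":0},{"x":0.048,"y":0.003,"z":-0.031,"ax":-0.002,"ay":0.0444,"az":0},{"x":0.046,"y":0.003,"z":-0.034,"ax":-0.002,"ay":0.0444,"az":0},{"x":0.043,"y":0.002,"z":-0.037,"ax":-0.002,"ay":0.0444,"az":0},{"x":0.02,"y":0.001,"z":-0.02,"ax":-0.001,"ay":0.0222,"az":0},{"x":0.02,"y":0.001,"z":-0.02,"ax":-0.001,"ay":0.0222,"az":0},{"x":0,"y":0,"z":0,"ax":0,"ay":0,"az":0},{"x":0,"y":0,"z":0,"ax":0,"ay":0,"az":0}]' -1
python3 st.py; python3 - <<'E'
from h import *
cv2.imwrite("pics/s2.png",np.vstack([arm.get_image("side")[150:450,200:600,::-1],arm.get_image("scene")[80:380,100:500,::-1]]))
E
```

```text
clock: 6.6
position: [593.2, 103.6, 110.4]
ee_rot: [0.946, 0.027, -0.323, 0.008]
contact_force: [-0.4, -1.3, -1.8]
gripper_width: 44.8
grasp_force: 63.7
[ 0.339  0.804  0.442 -0.179 -1.842  1.297] [-0.407 -1.269 -1.769]
[[ 0.79   0.056 -0.611]
 [ 0.045 -0.998 -0.033]
 [-0.611 -0.001 -0.791]]
```

View pics/s2.png

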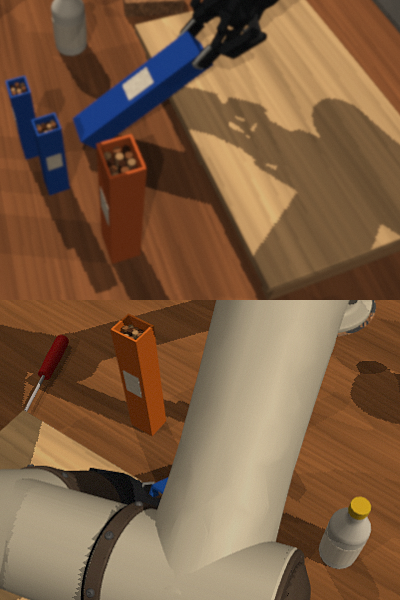

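The stacked side crop (top) and scene crop (bottom) show the tote tilted about 52° in the gripper. Its foot is at crop (85,135), its face is nearly on the shelf's front edge, and the orange tote and glue bottle are undisturbed. I'll lower the last few degrees slowly.

```bash
python3 -m handwheel '[{"x":0.0095,"y":0,"z":-0.0105,"ax":-0.0005,"ay":0.0111,"az":0},{"x":0.0095,"y":0,"z":-0.0105,"ax":-0.0005,"ay":0.0111,"az":0},{"x":0.0095,"y":0,"z":-0.0105,"ax":-0.0005,"ay":0.0111,"az":0},{"x":0.0095,"y":0,"z":-0.0105,"ax":-0.0005,"ay":0.0111,"az":0},{"x":0,"y":0,"z":0,"ax":0,"ay":0,"az":0},{"x":0,"y":0,"z":0,"ax":0,"ay":0,"az":0},{"x":0,"y":0,"z":0,"ax":0,"ay":0,"az":0},{"x":0,"y":0,"z":0,"ax":0,"ay":0,"az":0}]' -1
python3 st.py
```

```text
clock: 7.5
position: [601.3, 104.1, 104.2]
ee_rot: [0.935, 0.027, -0.354, 0.008]
contact_force: [-4.2, 2.2, 3.0]
gripper_width: 44.9
grasp_force: 64.0
[ 0.329  0.865  0.522 -0.194 -1.926  1.298] [-4.234  2.202  2.999]
[[ 0.748  0.057 -0.662]
 [ 0.045 -0.998 -0.035]
 [-0.662 -0.003 -0.749]]
```

The reaction force and the stalled z show contact with the edge. Releasing.

```bash
python3 -m handwheel '[{"x":0,"y":0,"z":0,"ax":0,"ay":0,"az":0},{"x":0,"y":0,"z":0,"ax":0,"ay":0,"az":0},{"x":0,"y":0,"z":0,"ax":0,"ay":0,"az":0},{"x":0,"y":0,"z":0,"ax":0,"ay":0,"az":0},{"x":0,"y":0,"z":0,"ax":0,"ay":0,"az":0},{"x":0,"y":0,"z":0,"ax":0,"ay":0,"az":0},{"x":0,"y":0,"z":0,"ax":0,"ay":0,"az":0},{"x":0,"y":0,"z":0,"ax":0,"ay":0,"az":0}]' 1
python3 st.py
```

```text
clock: 8.3
position: [602.0, 104.1, 103.8]
ee_rot: [0.935, 0.027, -0.353, 0.009]
contact_force: [-0.0, 1.2, 0.2]
gripper_width: 85.3
grasp_force: 0.0
[ 0.329  0.866  0.523 -0.194 -1.925  1.298] [-0.045  1.178  0.161]
[[ 0.749  0.056 -0.66 ]
 [ 0.044 -0.998 -0.035]
 [-0.661 -0.003 -0.75 ]]
```

```bash
python3 -m handwheel '[{"x":0.08,"y":0.004,"z":0.09,"ax":0,"ay":0,"az":0},{"x":0.08,"y":0.004,"z":0.09,"ax":0,"ay":0,"az":0},{"x":0.08,"y":0.004,"z":0.09,"ax":0,"ay":0,"az":0},{"x":0.08,"y":0.004,"z":0.09,"ax":0,"ay":0,"az":0},{"x":0.08,"y":0.004,"z":0.09,"ax":0,"ay":0,"az":0},{"x":-0.1,"y":0,"z":0.05,"ax":0.0045,"ay":-0.09,"az":0},{"x":-0.1,"y":0,"z":0.05,"ax":0.0045,"ay":-0.09,"az":0},{"x":-0.1,"y":0,"z":0.05,"ax":0.0045,"ay":-0.09,"az":0}]' 1
python3 st.py
```

```text
clock: 9.1
position: [627.3, 108.8, 218.6]
ee_rot: [0.987, 0.028, -0.159, 0.005]
contact_force: [0.1, 1.6, 3.2]
gripper_width: 85.2
grasp_force: 0.0
[ 0.372  0.587  0.401 -0.097 -1.689  1.258] [0.128 1.573 3.216]
[[ 0.948  0.056 -0.314]
 [ 0.053 -0.998 -0.019]
 [-0.314  0.001 -0.949]]
```

```bash
python3 -m handwheel '[{"x":-0.1,"y":-0.007,"z":0,"ax":0.003,"ay":-0.06,"az":0},{"x":-0.1,"y":-0.007,"z":0,"ax":0.003,"ay":-0.06,"az":0},{"x":-0.1,"y":-0.007,"z":-0.05,"ax":0.003,"ay":-0.06,"az":0},{"x":-0.1,"y":-0.007,"z":-0.05,"ax":0.003,"ay":-0.06,"az":0},{"x":-0.1,"y":-0.007,"z":-0.1,"ax":0.003,"ay":-0.06,"az":0},{"x":-0.05,"y":-0.005,"z":-0.1,"ax":0.003,"ay":-0.05,"az":0},{"x":0,"y":0,"z":-0.1,"ax":0,"ay":0,"az":0},{"x":0,"y":0,"z":0,"ax":0,"ay":0,"az":0}]' 1
python3 st.py; python3 - <<'E'
from h import *
cv2.imwrite("pics/w3.png",arm.get_image("wrist")[:,:,::-1])
E
```

```text
clock: 9.9
position: [512.9, 99.5, 140.4]
ee_rot: [0.993, 0.028, 0.112, -0.001]
contact_force: [0.2, -0.4, 0.1]
gripper_width: 85.3
grasp_force: 0.0
[ 0.575  0.143 -0.563  0.182 -0.679  0.921] [ 0.156 -0.44   0.057]
[[ 0.973  0.056  0.223]
 [ 0.055 -0.998  0.009]
 [ 0.223  0.004 -0.975]]
```

View pics/w3.png

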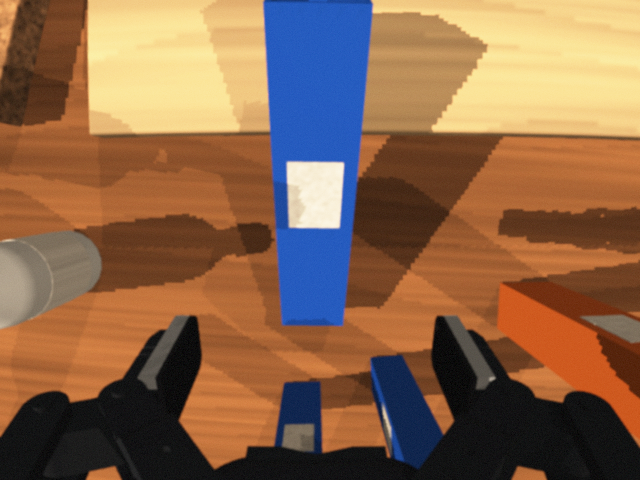

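The wrist view shows the tote leaning squarely on the edge, its foot edge at (282–344, 323) and its mouth at (318,2). It is centred between the fingers. I'll check the foot position.

```bash
python3 - <<'E'
from h import *
W=arm.camera_params("wrist")
print(onz(W,(282,323),16.6),onz(W,(344,323),16.6),onz(W,(265,1),139),onz(W,(371,1),139),onz(W,(360,133),80))
E
```

```text
[449.52723311 124.58301768  16.6       ] [452.30267917  75.00955184  16.6       ] [643.91039585 132.38515256 139.        ] [646.76117807  82.69048736 139.        ] [592.99123005  78.4154872   80.        ]
```

```bash
python3 -m handwheel '[{"x":0.01,"y":0.01,"z":-0.05,"ax":0,"ay":0,"az":0},{"x":0.01,"y":0,"z":-0.08,"ax":0,"ay":0,"az":0},{"x":0.01,"y":0,"z":-0.08,"ax":0,"ay":0,"az":0},{"x":0.015,"y":0,"z":-0.08,"ax":0,"ay":0,"az":0},{"x":0.015,"y":0,"z":-0.08,"ax":0,"ay":0,"az":0},{"x":0.01,"y":0,"z":-0.08,"ax":0,"ay":0,"az":0},{"x":0,"y":0,"z":0,"ax":0,"ay":0,"az":0},{"x":0,"y":0,"z":0,"ax":0,"ay":0,"az":0}]' 1
python3 st.py
```

```text
clock: 10.75
position: [531.0, 103.2, 52.7]
ee_rot: [0.993, 0.028, 0.115, -0.003]
contact_force: [1.3, 0.1, 1.0]
gripper_width: 85.6
grasp_force: 0.0
[ 0.553  0.292 -0.67   0.273 -0.42   0.835] [1.288 0.147 0.951]
[[ 0.972  0.055  0.228]
 [ 0.054 -0.998  0.011]
 [ 0.228  0.001 -0.974]]
```

```bash
python3 -m handwheel '[{"x":0,"y":0,"z":0,"ax":0,"ay":0,"az":0},{"x":0,"y":0,"z":0,"ax":0,"ay":0,"az":0},{"x":0,"y":0,"z":0,"ax":0,"ay":0,"az":0},{"x":0,"y":0,"z":0,"ax":0,"ay":0,"az":0},{"x":0,"y":0,"z":0,"ax":0,"ay":0,"az":0},{"x":0,"y":0,"z":0,"ax":0,"ay":0,"az":0},{"x":0,"y":0,"z":0,"ax":0,"ay":0,"az":0},{"x":0,"y":0,"z":0,"ax":0,"ay":0,"az":0}]' -1
python3 st.py
python3 - <<'E'
import numpy as np
E=np.array([593.8,80.]);r0=np.array([531.,52.7])-E
prev=r0
for d in np.linspace(0,33.8,9):
    t=np.radians(d);r=np.array([r0[0]*np.cos(t)+r0[1]*np.sin(t),-r0[0]*np.sin(t)+r0[1]*np.cos(t)])
    print(d.round(1),(r+E).round(1),((r-prev)/200).round(3));prev=r
E
```

```text
clock: 11.55
position: [529.7, 102.8, 52.4]
ee_rot: [0.993, 0.028, 0.114, -0.002]
contact_force: [0.3, -0.5, 0.1]
gripper_width: -0.2
grasp_force: 0.0
[ 0.553  0.291 -0.673  0.273 -0.419  0.834] [ 0.327 -0.48   0.114]
[[ 0.972  0.056  0.227]
 [ 0.054 -0.998  0.011]
 [ 0.227  0.001 -0.974]]
0.0 [531.   52.7] [0. 0.]
4.2 [529.2  57.4] [-0.009  0.024]
8.4 [527.7  62.2] [-0.007  0.024]
12.7 [526.5  67.1] [-0.006  0.025]
16.9 [525.8  72.1] [-0.004  0.025]
21.1 [525.4  77.2] [-0.002  0.025]
25.3 [525.4  82.2] [-0.     0.025]
29.6 [525.7  87.3] [0.002 0.025]
33.8 [526.4  92.2] [0.004 0.025]
```

The fingers closed on nothing, so I'll look.

```bash
python3 - <<'E'
from h import *
cv2.imwrite("pics/v4.png",np.hstack([arm.get_image("side")[120:440,200:600,::-1],cv2.resize(arm.get_image("wrist")[:,:,::-1],(400,320))]))
E
```

```text
(no output)
```

View pics/v4.png

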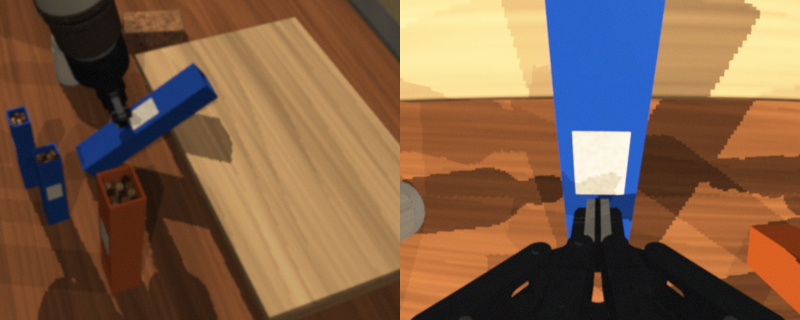

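```bash
python3 - <<'E'
from h import *
np.set_printoptions(precision=1,suppress=True)
W,D=arm.camera_params("wrist"),arm.camera_params("side")
im=arm.get_image("wrist")[:,:,::-1];sd=arm.get_image("side")[:,:,::-1]
cv2.imwrite("pics/w5.png",np.hstack([cv2.resize(sd[170:310,265:425],None,fx=2.5,fy=2.5),im[130:480,200:600]]))
print(W["position"])
# label quads
for n,i,c,roi in(("w",im,W,(100,300,200,420)),("s",sd,D,(200,270,300,370))):
    h=cv2.cvtColor(i,cv2.COLOR_BGR2HSV);m=cv2.inRange(h,(0,0,90),(179,75,255));k=np.zeros_like(m);k[roi[0]:roi[1],roi[2]:roi[3]]=m[roi[0]:roi[1],roi[2]:roi[3]]
    cs,_=cv2.findContours(k,cv2.RETR_EXTERNAL,2);q=max(cs,key=cv2.contourArea);print(n,cv2.contourArea(q),cv2.approxPolyDP(cv2.convexHull(q),4,True)[:,0].tolist())
s=arm.read_state();print(s["position"])
q=R.from_quat(W["orientation"]).inv().apply(s["position"]-W["position"]);print("tcp px",q[:2]/q[2]*414.8+[316,233.9])
E
```

```text
[570.6 105.7 247.9]
w 8111.5 [[276, 196], [369, 199], [356, 292], [281, 290]]
s 485.0 [[351, 218], [358, 232], [332, 249], [332, 230]]
[529.8 102.8  52.4]
tcp px [317.  276.5]
```

View pics/w5.png

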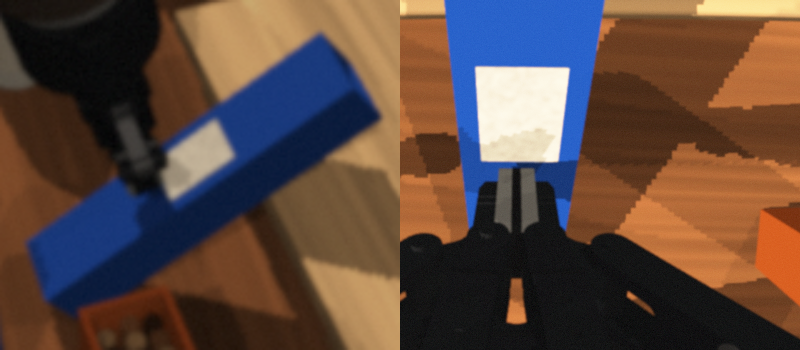

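```bash
python3 - <<'E'
from h import *
np.set_printoptions(precision=1,suppress=True)
W,D=arm.camera_params("wrist"),arm.camera_params("side")
for a,b in(((276,196),(352,218)),((369,199),(359,233)),((356,292),(335,251)),((281,290),(329,233))): print(two(W,a,D,b))
E
```

```text
(array([569.5, 117.8, 114. ]), np.float64(2.87386362874788))
(array([570.3,  87.9, 113.9]), np.float64(3.0131822189130975))
(array([534.1,  86.5,  88. ]), np.float64(5.160124985945619))
(array([534.3, 115.7,  94.7]), np.float64(3.7233099049846423))
```

```bash
python3 - <<'E'
from h import *
np.set_printoptions(precision=1,suppress=True)
s=arm.read_state();t=R.from_quat(s["ee_rot"]).as_matrix()[:,2]
for n in("wrist","side"):
    c=arm.camera_params(n)
    for d in(0,10,20,30,40,60):
        p=s["position"]-d*t
        q=cv2.projectPoints(R.from_quat(c["orientation"]).inv().apply(p-c["position"])[None],np.zeros(3),np.zeros(3),c["K"],np.array([c["k1"],0,0,0]))[0].ravel()
        print(n,d,p,q)
E
```

```text
wrist 0 [529.8 102.8  52.4] [317.  276.4]
wrist 10 [527.5 102.7  62.1] [317.1 285.7]
wrist 20 [525.2 102.6  71.9] [317.1 295.9]
wrist 30 [523.  102.5  81.6] [317.2 307.2]
wrist 40 [520.7 102.4  91.3] [317.2 319.8]
wrist 60 [516.2 102.2 110.8] [317.3 349.9]
side 0 [529.8 102.8  52.4] [327.  257.7]
side 10 [527.5 102.7  62.1] [325.6 254. ]
side 20 [525.2 102.6  71.9] [324.2 250.3]
side 30 [523.  102.5  81.6] [322.8 246.5]
side 40 [520.7 102.4  91.3] [321.3 242.7]
side 60 [516.2 102.2 110.8] [318.3 234.7]
```

The labels triangulate to the expected plane: tilt 56°, surface z about 84 at x = 525. So the tote has not moved. The visible fingertips sit 20–25 mm behind the reported TCP, both shut (row 297) and open in free air (row 318). The fingers therefore closed just above the face. I'll raise, open and go about 20 mm deeper along the face normal.

```bash
python3 -m handwheel '[{"x":-0.03,"y":0,"z":0.06,"ax":0,"ay":0,"az":0},{"x":0,"y":0,"z":0,"ax":0,"ay":0,"az":0},{"x":0,"y":0,"z":0,"ax":0,"ay":0,"az":0},{"x":0,"y":0,"z":0,"ax":0,"ay":0,"az":0},{"x":0,"y":0,"z":0,"ax":0,"ay":0,"az":0},{"x":0.03,"y":0,"z":-0.05,"ax":0,"ay":0,"az":0},{"x":0.03,"y":0,"z":-0.05,"ax":0,"ay":0,"az":0},{"x":0.025,"y":0,"z":-0.045,"ax":0,"ay":0,"az":0}]' 1
python3 st.py
```

```text
clock: 12.55
position: [541.1, 102.6, 34.0]
ee_rot: [0.993, 0.028, 0.114, -0.002]
contact_force: [0.8, 1.3, 0.4]
gripper_width: 85.5
grasp_force: 0.0
[ 0.537  0.336 -0.674  0.296 -0.374  0.824] [0.808 1.259 0.436]
[[ 0.973  0.055  0.226]
 [ 0.054 -0.998  0.011]
 [ 0.226  0.002 -0.974]]
```

```bash
python3 -m handwheel '[{"x":0,"y":0,"z":0,"ax":0,"ay":0,"az":0},{"x":0,"y":0,"z":0,"ax":0,"ay":0,"az":0},{"x":0,"y":0,"z":0,"ax":0,"ay":0,"az":0},{"x":0,"y":0,"z":0,"ax":0,"ay":0,"az":0},{"x":0,"y":0,"z":0,"ax":0,"ay":0,"az":0},{"x":0,"y":0,"z":0,"ax":0,"ay":0,"az":0},{"x":0,"y":0,"z":0,"ax":0,"ay":0,"az":0},{"x":0,"y":0,"z":0,"ax":0,"ay":0,"az":0}]' -1
python3 st.py
```

```text
clock: 13.35
position: [540.8, 102.8, 35.8]
ee_rot: [0.993, 0.028, 0.115, -0.003]
contact_force: [-2.7, -0.3, 3.7]
gripper_width: 44.6
grasp_force: 61.2
[ 0.538  0.333 -0.673  0.295 -0.376  0.824] [-2.677 -0.278  3.693]
[[ 0.972  0.056  0.227]
 [ 0.054 -0.998  0.011]
 [ 0.228  0.001 -0.974]]
```

The grip is firm at 44.6 mm. Now I'll raise the foot and rotate about the edge.

```bash
python3 -m handwheel '[{"x":-0.016,"y":0,"z":0.024,"ax":-0.002,"ay":0.047,"az":0},{"x":-0.014,"y":0,"z":0.024,"ax":-0.002,"ay":0.047,"az":0},{"x":-0.013,"y":0,"z":0.025,"ax":-0.002,"ay":0.047,"az":0},{"x":-0.011,"y":0,"z":0.026,"ax":-0.002,"ay":0.047,"az":0},{"x":-0.009,"y":0,"z":0.027,"ax":-0.002,"ay":0.047,"az":0},{"x":-0.007,"y":0,"z":0.028,"ax":-0.002,"ay":0.047,"az":0},{"x":-0.006,"y":0,"z":0.028,"ax":-0.002,"ay":0.047,"az":0},{"x":-0.004,"y":0,"z":0.028,"ax":-0.002,"ay":0.047,"az":0}]' -1
python3 st.py
```

```text
clock: 14.15
position: [524.5, 103.1, 76.5]
ee_rot: [0.983, 0.027, -0.182, 0.002]
contact_force: [-0.9, 0.4, -4.5]
gripper_width: 43.9
grasp_force: 61.7
[ 0.41   0.549 -0.039 -0.135 -1.327  1.271] [-0.927  0.376 -4.537]
[[ 0.933  0.053 -0.357]
 [ 0.052 -0.999 -0.013]
 [-0.357 -0.007 -0.934]]
```

```bash
python3 -m handwheel '[{"x":0,"y":0,"z":0.05,"ax":0,"ay":0,"az":0},{"x":0,"y":0,"z":0.05,"ax":0,"ay":0,"az":0},{"x":0.13,"y":0.006,"z":0,"ax":0,"ay":0,"az":0},{"x":0.13,"y":0.006,"z":0,"ax":0,"ay":0,"az":0},{"x":0.13,"y":0.006,"z":0,"ax":0,"ay":0,"az":0},{"x":0.13,"y":0.006,"z":0,"ax":0,"ay":0,"az":0},{"x":0.13,"y":0.006,"z":0,"ax":0,"ay":0,"az":0},{"x":0.13,"y":0.006,"z":0,"ax":0,"ay":0,"az":0}]' -1
python3 -m handwheel '[{"x":0.07,"y":0.004,"z":0,"ax":0,"ay":0,"az":0},{"x":0.07,"y":0.004,"z":0,"ax":0,"ay":0,"az":0},{"x":0,"y":0,"z":0,"ax":0,"ay":0,"az":0},{"x":0,"y":0,"z":-0.02,"ax":0,"ay":0,"az":0},{"x":0,"y":0,"z":-0.02,"ax":0,"ay":0,"az":0},{"x":0,"y":0,"z":-0.02,"ax":0,"ay":0,"az":0},{"x":0,"y":0,"z":0,"ax":0,"ay":0,"az":0},{"x":0,"y":0,"z":0,"ax":0,"ay":0,"az":0}]' -1
python3 st.py; python3 - <<'E'
from h import *
D=arm.get_image("side")[:,:,::-1]
cv2.imwrite("pics/v6.png",np.hstack([D[100:400,280:640],cv2.resize(arm.get_image("wrist")[:,:,::-1],(400,300))]))
E
```

```text
clock: 14.95
position: [681.1, 110.4, 98.2]
ee_rot: [0.983, 0.027, -0.179, 0.002]
contact_force: [-0.1, -0.5, -3.9]
gripper_width: 44.4
grasp_force: 61.7
clock: 15.75
position: [708.5, 111.6, 85.4]
ee_rot: [0.983, 0.027, -0.18, 0.002]
contact_force: [-0.3, -0.0, -3.8]
gripper_width: 44.2
grasp_force: 61.7
[ 0.331  0.841  0.549 -0.102 -1.626  1.308] [-0.345 -0.008 -3.818]
[[ 0.934  0.054 -0.354]
 [ 0.053 -0.999 -0.014]
 [-0.354 -0.006 -0.935]]
```

View pics/v6.png

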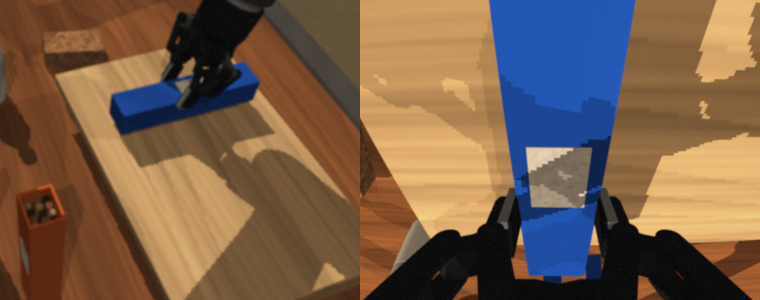

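The tote is held level above the board, its foot at side-crop (115,115) just inside the front edge. It is square to the edge, and the fingers straddle it near the label. I'll lower it gently until it carries.

```bash
python3 -m handwheel '[{"x":0,"y":0,"z":-0.01,"ax":0,"ay":0,"az":0},{"x":0,"y":0,"z":-0.01,"ax":0,"ay":0,"az":0},{"x":0,"y":0,"z":-0.01,"ax":0,"ay":0,"az":0},{"x":0,"y":0,"z":-0.01,"ax":0,"ay":0,"az":0},{"x":0,"y":0,"z":-0.01,"ax":0,"ay":0,"az":0},{"x":0,"y":0,"z":0,"ax":0,"ay":0,"az":0},{"x":0,"y":0,"z":0,"ax":0,"ay":0,"az":0},{"x":0,"y":0,"z":0,"ax":0,"ay":0,"az":0}]' -1
```

```text
clock: 16.65
position: [708.9, 111.6, 75.6]
ee_rot: [0.983, 0.027, -0.18, 0.002]
contact_force: [0.2, -0.4, -4.4]
gripper_width: 44.8
grasp_force: 61.7
```

```bash
python3 -m handwheel '[{"x":0,"y":0,"z":-0.005,"ax":0,"ay":0,"az":0},{"x":0,"y":0,"z":-0.005,"ax":0,"ay":0,"az":0},{"x":0,"y":0,"z":-0.005,"ax":0,"ay":0,"az":0},{"x":0,"y":0,"z":-0.005,"ax":0,"ay":0,"az":0},{"x":0,"y":0,"z":0,"ax":0,"ay":0,"az":0},{"x":0,"y":0,"z":0,"ax":0,"ay":0,"az":0},{"x":0,"y":0,"z":0,"ax":0,"ay":0,"az":0},{"x":0,"y":0,"z":0,"ax":0,"ay":0,"az":0}]' -1
```

```text
clock: 17.45
position: [709.3, 111.6, 72.0]
ee_rot: [0.983, 0.027, -0.179, 0.002]
contact_force: [1.9, 0.2, 0.6]
gripper_width: 44.3
grasp_force: 62.1
```

The board is carrying it. Releasing and withdrawing.

```bash
python3 -m handwheel '[{"x":0,"y":0,"z":0,"ax":0,"ay":0,"az":0},{"x":0,"y":0,"z":0,"ax":0,"ay":0,"az":0},{"x":0,"y":0,"z":0,"ax":0,"ay":0,"az":0},{"x":0,"y":0,"z":0,"ax":0,"ay":0,"az":0},{"x":0,"y":0,"z":0,"ax":0,"ay":0,"az":0},{"x":0,"y":0,"z":0,"ax":0,"ay":0,"az":0},{"x":0,"y":0,"z":0,"ax":0,"ay":0,"az":0},{"x":0,"y":0,"z":0,"ax":0,"ay":0,"az":0}]' 1
python3 -m handwheel '[{"x":0.03,"y":0,"z":0.08,"ax":0,"ay":0,"az":0},{"x":0.03,"y":0,"z":0.08,"ax":0,"ay":0,"az":0},{"x":0.04,"y":0,"z":0.1,"ax":0,"ay":0,"az":0},{"x":0.04,"y":0,"z":0.1,"ax":0,"ay":0,"az":0},{"x":0.04,"y":0,"z":0.1,"ax":0,"ay":0,"az":0},{"x":0,"y":0,"z":0.1,"ax":0,"ay":0,"az":0},{"x":0,"y":0,"z":0.1,"ax":0,"ay":0,"az":0},{"x":0,"y":0,"z":0,"ax":0,"ay":0,"az":0}]' 1
python3 - <<'E'
from h import *
np.set_printoptions(precision=1,suppress=True)
im=arm.get_image("side")[:,:,::-1];cv2.imwrite("pics/v7.png",im);c=arm.camera_params("side")
h=cv2.cvtColor(im,cv2.COLOR_BGR2HSV);m=cv2.inRange(h,(105,120,30),(128,255,255))
cs,_=cv2.findContours(m,cv2.RETR_EXTERNAL,2)
for q in cs:
    if cv2.contourArea(q)>600:
        p=cv2.approxPolyDP(cv2.convexHull(q),4,True)[:,0]
        print([(u.tolist(),onz(c,u,120).round(0)[:2].tolist(),onz(c,u,80).round(0)[:2].tolist()) for u in p])
m=cv2.inRange(h,(3,215,60),(15,255,255));print("orange px",cv2.boundingRect(m))
E
```

```text
clock: 18.25
position: [708.8, 111.6, 71.4]
ee_rot: [0.983, 0.027, -0.18, 0.002]
contact_force: [-0.9, -0.1, -0.5]
gripper_width: 85.5
grasp_force: 0.0
clock: 19.05
position: [746.1, 111.6, 206.9]
ee_rot: [0.984, 0.027, -0.177, 0.001]
contact_force: [0.2, -0.1, -0.2]
gripper_width: 84.9
grasp_force: 0.0
[([207, 231], [364.0, 143.0], [363.0, 179.0]), ([224, 227], [389.0, 144.0], [389.0, 180.0]), ([255, 265], [418.0, 66.0], [421.0, 97.0]), ([267, 338], [411.0, -47.0], [413.0, -24.0]), ([249, 343], [388.0, -48.0], [389.0, -25.0]), ([226, 307], [370.0, 10.0], [369.0, 37.0])]
[([535, 187], [855.0, 99.0], [888.0, 132.0]), ([527, 206], [824.0, 67.0], [854.0, 97.0]), ([406, 237], [631.0, 58.0], [647.0, 88.0]), ([391, 219], [622.0, 95.0], [638.0, 128.0]), ([394, 200], [639.0, 130.0], [657.0, 165.0]), ([521, 170], [853.0, 138.0], [885.0, 174.0])]
orange px (298, 286, 48, 126)
```

The measurements put the tote flat at x of about 640–857. Its centre is about 155 mm in from the edge and about 100 mm left of the shelf's middle, square within 0.01 rad. The arm is clear, so I'm handing in.

```bash
python3 -c "
from bench import arm
print(arm.job_done())"
```

```text
the job is handed in; nothing more can be done
None
```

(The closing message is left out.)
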